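# Put the ultrasonic cleaner's basket and lid back on

## Task

The ultrasonic cleaner has been drained and dried; close it up so that no screws or dust get in. Lift the wire basket up and off the hooks of the drip rack and stand it on its feet in the tank, then set the loose steel lid on the tank so that its lip is inside the rim all round and it lies flat and level. Put both down gently, without dropping them, and leave the other things on the bench where they are.

Things in the scene. Friction and masses are not known exactly. Their poses are not given: they have to be found in the camera images.
- cleaner: White box-shaped bench ultrasonic cleaner, 126 (x) x 180 (y) x 116 mm tall, open at the top, fixed on the bench. Origin under its centre on the bench, z up, y along its long side, -x its front with the dark control panel. The steel tank's opening is 96 (x) x 150 (y) mm; its floor is 47 mm and the top of its rim 116 mm above the bench.
- tank_rim (a point): Centre of the tank's mouth, level with the top of the rim; axes as the cleaner's. The seated lid's plate lies on this rim, so the lid's origin is then 9 mm below this point (107 mm above the bench); either way round.
- tank_floor (a point): Centre of the tank's floor, 47 mm above the bench; axes as the cleaner's. The basket's origin belongs here, its long side along the tank's, either way round; its bail then ends 7 mm below the rim.
- basket: Steel wire basket, 82 (x) x 104 (y) mm, sides 36 mm tall, four rubber feet; a wire ear (52 mm wide, 4 mm wire, 32 mm above the origin) stands out at each end, 138 mm over both ears. Origin under its centre at the bottom of the feet, z up, y along its long side. A fixed bail of 6 mm wire crosses over its middle along x, 68 mm long. Starts hanging by its ears on the drip rack.
- basket_grip (a point): Centre of the black plastic sleeve on the middle of the basket's bail (34 long along x, 12 x 12 mm), 56 mm above the basket's origin; axes as the basket's. Pinch it along the basket's y.
- lid: Loose steel lid: plate 114 (x) x 168 (y) x 3 mm, with a lip below it 9 mm deep, 91 x 145 mm at the plate, tapering to 88 x 142 mm at its lower edge, and a bar handle on top. Origin at the centre of the lip's lower edge, z up, y along its long side; plate's underside at z = 9 mm. Starts lying on the bench, lip down, left or right of the cleaner.
- lid_grip (a point): Centre of the lid's black bar handle (15 (x) x 92 (y) x 14 mm, on two posts 72 mm apart, 18 mm free below the bar), 37 mm above the lid's origin; axes as the lid's. Pinch it along the lid's x.
- rack: Drip rack fixed on the bench, left or right of the cleaner: steel tray 196 (x) x 104 (y) x 12 mm with a wire upright at each end (x = +86 and -86 mm, 74 mm tall) that carries two hooks reaching in under the basket's ear, tips turned up, 13 mm above the seat. The basket hangs between them, its y along the rack's x, its origin 35 mm above the bench. Origin under the tray's centre.
- rack_seat (a point): Centre of the rack at the height of the hooks' seats (65 mm above the bench), where the undersides of the ears rest; axes as the rack's.
- jar: clear screw-top jar of screws, 87 mm across, 117 mm tall, standing behind the cleaner; origin under its centre
- parts_box: closed cardboard parts box, 70 x 50 x 28 mm, at the back left; origin under its centre
- flux_pot: small screw pot, 40 mm across, 22 mm tall, behind the cleaner; origin under its centre

How it is judged:
By the outcome, as a careful person would: the job done as asked, in the order asked, and still so for the second after the job is handed in, with the robot touching nothing.
It also fails if it takes over 53 s, if anything falls off the work surface, if the arm or the gripper's body presses on something with over 40 N, if the wrist force passes 120 N, or if a joint passes its speed limit or range.

## Robot

A 6-joint arm with a two-finger parallel gripper is mounted at the origin on a cart in front of the work surface, level with it; the furniture and walls round the work are solid. World frame = base frame: x ahead of the robot, y to its left, z up, the work surface at z = 0. Lengths are in m, angles in rad, forces in N, time in s.
With the tool pointing down it reaches from about 0.375 to 0.9 m from the base axis. Payload 3.1 kg.
Tool frame: the origin (TCP) lies between the finger pads; the fingertips stand 8 mm ahead of it and the grasp point (between the pads) lies 11 mm behind it; z points along the fingers, y is the line along which they close (so a half turn about z gives the same grasp; the last joint's range is limited). The gripper opens to 85 mm and grips with 20 to 120 N. Pads are 22 mm wide; open, the fingers measure 114 mm over their backs; the gripper's body (76 mm by 85 mm) begins 54 mm behind the grasp point. The pads swing forward as they close: fully open they stand 13 mm farther back than shut.
Start: joints at [-1.419, 0.527, 1.433, -0, 1.181, -0.178], TCP at [0.203, -0.591, 0.214] pointing down, gripper open.
Joint ranges: [-3.08, 3.08], [-0.75, 2.2], [0.22, 2.44], [-1.43, 4.57], [0, 2.65], [-2.85, 2.85]. Speed limits (rad/s): [2.79, 2.79, 3.14, 3.14, 3.14, 3.14].

## Interface

Orientations are given as a unit quaternion [x, y, z, w].
In Python, from station import readout, cams, sign_off gives the robot as it stands.
- The arm moves only by the tool send_rows, never from a script. Its argument "commands" is text: rows parted by semicolons, each of 5 numbers parted by spaces: the finger opening in mm, from 0 to 85.4, then the shift along the tool's x, y, z each as a share of 0.02 m, from -1 to 1, then the turn about the tool's z as a share of 4 degrees, from -1 to 1. In form: grip dx dy dz spin; .... A call has 1 to 20 rows; each row shifts and turns the commanded pose from where the row before left it, along the tool's axes as they then stand; what a row does not reach is not made up. A row lasts 1/12 s, in which the tool goes at most 41.7 mm and 7.16 degrees, less where a joint would pass 70% of its speed; a pose out of reach is approached as far as the arm can. A call with a number of a shift or a turn outside -1 to 1 is refused whole. A call with a gripper value outside its range is refused whole. The fingers move at their own pace and stop on an object; "grip_force" is the grip in N (left out, the last holds). Time passes only in rows, so rows that do not move let the fingers close. It gives the time, the measured TCP pose, the force, the opening and the grip force at its end, in the units of the state.
- readout.sense(): the state, without advancing time (a new reading comes with each control period).
- cams.snapshot(name): name is "scene" or "top" or "wrist"; returns a dict with "pixels" (384x512x3 uint8, red, green, blue), "intrinsics" (3x3 intrinsics, pixels), "eye" and "rotation" of the camera in the world. Camera axes: x right, y down, z forward; pixel columns grow to the right and rows downward; lengths in m; the calibration is good to about 2 mm. A picture is of the moment at which its call begins. There is no depth.
- sign_off(): hands the job in; it is judged then, once.
The state is a dict: "t": time; "q": joint angles; "qd": joint speeds; "tau": joint torques, N m; "tcp_pos": TCP position; "tool_rot": TCP orientation; "force": force on the tool from outside, world axes, zero at the start; "ft_torque": the same for the moment, N m; "finger_gap": opening from 0.0 (shut) to 1.0 (fully open); "gripper_force": force on a finger pad.
Only numpy, scipy, OpenCV 4.12 (cv2) and the standard library are available. Lean on these libraries where they do the work, as an engineer would, in place of code of your own. Each camera call takes 0.05 s, during which the arm holds its last target. There are 200 camera calls.

## Working session

There is one attempt and no reset: what is moved stays moved. The work goes in short steps, Python scripts to look and compute and a tool call to move; the robot and the scene stay as the last step left them, time stands still between calls to the robot, and variables do not carry over. Pictures are saved under pics/ and viewed, at most 10 in all, crops included, and the job is handed in when it is done.

Besides the shell and the picture viewer there is one more tool, called as name(argument=value, ...) on one line, values as JSON. send_rows: Moves the arm, as the interface text tells. Its arguments: {"type":"object","properties":{"commands":{"type":"string"},"grip_force":{"type":"number"}},"required":["commands"]}

```bash
mkdir -p pics; ls; python3 - <<'E'
from station import readout,cams
import cv2,numpy as np
s=readout.sense(); print(s['t'],s['tcp_pos'],s['tool_rot'],s['finger_gap'])
for n in("scene","top"):
    c=cams.snapshot(n); cv2.imwrite(f"pics/{n}0.png",c["pixels"][:,:,::-1]); np.savez(f"pics/{n}0.npz",**c)
    print(n,c["intrinsics"],c["eye"],c["rotation"])
a=[cv2.imread(f"pics/{n}0.png") for n in("scene","top")]
E
```

```text
pics
0.0 [ 0.2029091  -0.59035977  0.21333043] [ 9.86352860e-01  1.64641714e-01  1.31605329e-05 -1.06827966e-03] 0.9981354922840906
scene [[438.90385293   0.         253.9044353 ]
 [  0.         438.90385293 195.42751716]
 [  0.           0.           1.        ]] [0.04094638 1.10738768 0.77635348] [-0.21332227  0.84722582 -0.47285781  0.11448808]
top [[402.46982392   0.         257.42848037]
 [  0.         402.46982392 195.43511973]
 [  0.           0.           1.        ]] [0.48133069 0.12599382 1.02690927] [-0.70130559  0.71168104 -0.0184725   0.03659701]
```

View pics/top0.png

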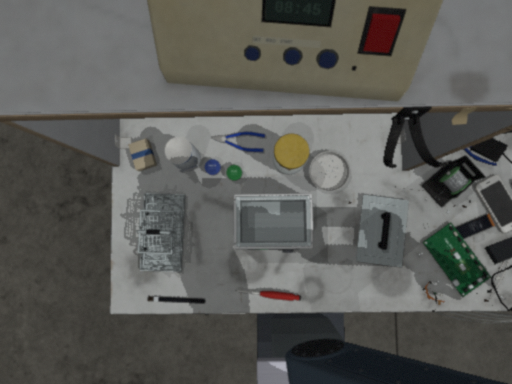

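View pics/scene0.png

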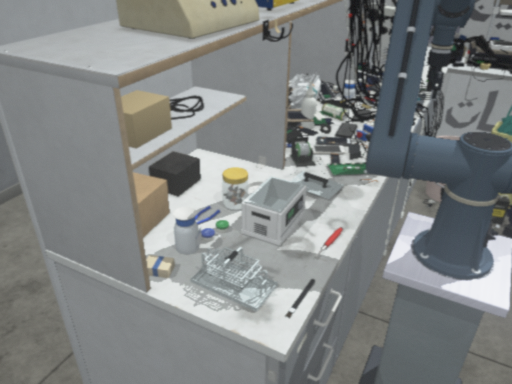

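```bash
cat > h.py <<'E'
import numpy as np,cv2
from scipy.spatial.transform import Rotation as R
def cast(c,uv,z):
    uv=np.atleast_2d(np.asarray(uv,float)); d=np.c_[uv,np.ones(len(uv))]@np.linalg.inv(c["intrinsics"]).T
    d=d@R.from_quat(c["rotation"]).as_matrix().T; return c["eye"]+d*((z-c["eye"][2])/d[:,2])[:,None]
def proj(c,p):
    q=(np.atleast_2d(p)-c["eye"])@R.from_quat(c["rotation"]).as_matrix()@c["intrinsics"].T; return q[:,:2]/q[:,2:]
def dark(c,roi,th=45,amin=30):
    u0,v0,u1,v1=roi; g=c["pixels"][v0:v1,u0:u1].max(2)
    n,l,st,ce=cv2.connectedComponentsWithStats((g<th).astype(np.uint8))
    out=[]
    for i in range(1,n):
        if st[i,4]>=amin:
            r=cv2.minAreaRect(np.argwhere(l==i)[:,::-1].astype(np.float32)); 
            out.append((st[i,4],ce[i]+[u0,v0],cv2.boxPoints(r)+[u0,v0]))
    return out
E
python3 - <<'E'
from h import *
t=np.load("pics/top0.npz")
for nm,roi,z in(("sleeve",(135,215,180,250),.092),("handle",(365,200,400,260),.045)):
    for a,c,b in dark(t,roi,50,20): print(nm,a,c.round(1),cast(t,c,z).round(4),cast(t,b,z)[:,:2].round(3).tolist())
im=t["pixels"][175:290,115:415,::-1]
cv2.imwrite("pics/crop1.png",cv2.resize(im[:,:],None,fx=2.66,fy=2.66,interpolation=cv2.INTER_CUBIC))
E
```

```text
sleeve 49 [152.6 231.5] [[0.4741 0.3949 0.092 ]] [[0.478, 0.408], [0.477, 0.38], [0.47, 0.38], [0.471, 0.408]]
handle 280 [384.6 230.8] [[ 0.4679 -0.1549  0.045 ]] [[0.426, -0.136], [0.514, -0.149], [0.512, -0.171], [0.423, -0.158]]
```

View pics/crop1.png

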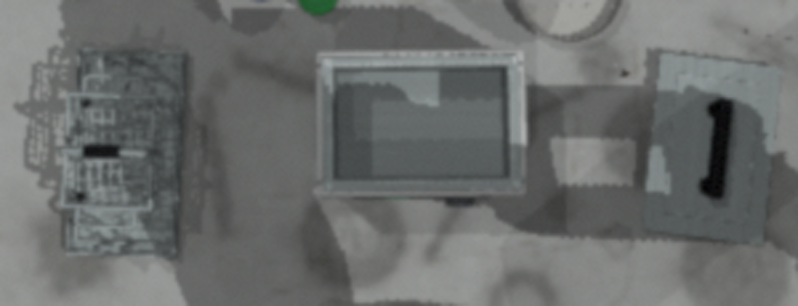

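send_rows(commands="85 0 0 0 -1;85 0 0 0 -1;85 0 0 0 -1;85 0 0 0 -1;85 0 0 0 -1;85 0 0 0 -1;85 0 0 0 -1;85 0 0 0 -1;85 0 0 0 -1;85 0 0 0 -1;85 0 0 0 -1;85 0 0 0 -1;85 0 0 0 -1;85 0 0 0 -1;85 0 0 0 -1;85 0 0 0 -1;85 0 0 0 -1;85 0 0 0 -0.8")

```text
t: 1.6
tcp_pos: [0.2029, -0.5906, 0.2137]
tool_rot: [0.705, 0.709, 0.0, -0.001]
force: [-0.1, -0.2, -0.0]
finger_gap: 0.997
gripper_force: 0.0
```

send_rows(commands="85 1 0.6 -0.2 0;85 1 0.6 -0.2 0;85 1 0.6 -0.2 0;85 1 0.6 -0.2 0;85 1 0.6 -0.2 0;85 1 0.6 -0.2 0;85 1 0.6 -0.2 0;85 1 0.6 -0.2 0;85 1 0.6 -0.2 0;85 1 0.6 -0.2 0;85 1 0.6 -0.2 0;85 1 0.6 0 0;85 1 0.6 0 0;85 1 0.6 0 0;85 1 0.6 0 0;85 1 0.6 0 0;85 1 0.6 0 0;85 1 0.6 0 0;85 1 0.6 0 0;85 1 0.6 0 0")

```text
t: 3.27
tcp_pos: [0.4421, -0.1892, 0.258]
tool_rot: [0.706, 0.708, -0.0, -0.0]
force: [0.5, 0.6, -0.1]
finger_gap: 0.995
gripper_force: 0.0
```

```bash
cat > snap.py <<'E'
import sys
from station import readout,cams
from h import *
n=sys.argv[1]; which=sys.argv[2] if len(sys.argv)>2 else "wrist"
c=cams.snapshot(which); np.savez(f"pics/{n}.npz",**c); cv2.imwrite(f"pics/{n}.png",c["pixels"][:,:,::-1])
s=readout.sense(); x=R.from_quat(s["tool_rot"]).as_matrix()[:,0]
print(s["t"],s["tcp_pos"].round(4),"phi",np.degrees(np.arctan2(x[1],x[0])).round(2),"q",np.round(s["q"],2),"gap",s["finger_gap"],"F",np.round(s["force"],1),"eye",c["eye"].round(3))
E
python3 snap.py w1
```

```text
3.3167 [ 0.4435 -0.1858  0.258 ] phi 90.26 q [-0.63  0.28  1.73  0.    1.14 -0.64] gap 0.9958199980919098 F [1.1 1.7 0.1] eye [ 0.442 -0.125  0.418]
```

View pics/w1.png

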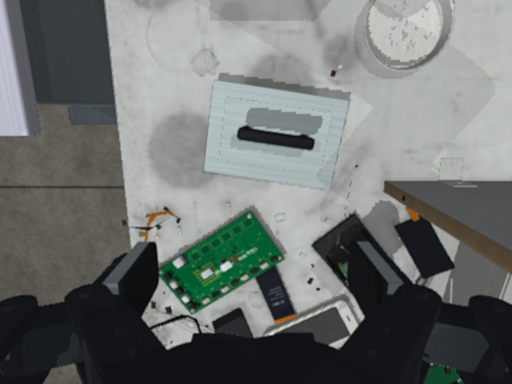

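```bash
cat > lid.py <<'E'
from h import *
c=np.load("pics/w1.npz")
for a,ce,b in dark(c,(220,110,330,160),45,60):
    p=cast(c,b,.042); print("handle",a,ce.round(1),cast(c,ce,.042).round(4)); e=[p[1]-p[0],p[2]-p[1]]; e=max(e,key=np.linalg.norm); print([np.linalg.norm(p[i]-p[i-1]).round(4) for i in(1,2)],"ang",np.degrees(np.arctan2(e[1],e[0])))
im=c["pixels"].astype(int); m=((im[:,:,2]-im[:,:,0]>8)&(im.min(2)>60)).astype(np.uint8); m[:60]=0;m[200:]=0;m[:,:190]=0;m[:,370:]=0
m=cv2.morphologyEx(m,cv2.MORPH_OPEN,np.ones((3,3)))
cs=max(cv2.findContours(m,0,2)[0],key=cv2.contourArea); r=cv2.minAreaRect(cs); b=cv2.boxPoints(r); q=cv2.approxPolyDP(cv2.convexHull(cs),6,True)[:,0]; print(q.tolist(),b.round(1).tolist())
p=cast(c,q,.012); print(p.round(4).tolist(),p.mean(0)); 
for i in range(4): e=p[i]-p[i-1]; print(np.linalg.norm(e).round(4),np.degrees(np.arctan2(e[1],e[0])).round(1))
E
python3 lid.py
python3 - <<'E'
from h import *
t=np.load("pics/top0.npz")
k=np.array([[318,53],[523,52],[524,192],[318,193]])/2.66+[115,175]
p=cast(t,k,.116);print("cleaner",p.round(4).tolist(),p.mean(0))
k=np.array([[655,52],[780,68],[765,242],[643,232]])/2.66+[115,175]
p=cast(t,k,.012);print("lid",p.round(4).tolist(),p.mean(0))
E
```

```text
handle 850 [275.5 138. ] [[ 0.4687 -0.1593  0.042 ]]
[np.float64(0.0151), np.float64(0.0885)] ang -8.31455964470684
[[214, 80], [347, 100], [329, 188], [204, 170]] [[199.5, 169.6999969482422], [213.39999389648438, 79.0999984741211], [348.1000061035156, 99.9000015258789], [334.20001220703125, 190.39999389648438]]
[[0.3951, -0.0931, 0.012], [0.5576, -0.1157, 0.012], [0.5429, -0.2271, 0.012], [0.379, -0.2036, 0.012]] [ 0.46865958 -0.15988461  0.012     ]
0.1117 81.7
0.1641 -7.9
0.1124 -97.5
0.1657 171.8
cleaner [[0.5546, 0.2009, 0.116], [0.5527, 0.0262, 0.116], [0.4344, 0.0282, 0.116], [0.4357, 0.202, 0.116]] [0.49436646 0.11432423 0.116     ]
lid [[0.5589, -0.1095, 0.012], [0.542, -0.2259, 0.012], [0.3802, -0.2052, 0.012], [0.3906, -0.0928, 0.012]] [ 0.46791287 -0.1583467   0.012     ]
```

send_rows(commands="85 1 0.2 0 0;85 1 0.2 0 0;85 1 0.2 0 0;85 1 0.2 0 0;85 1 0.2 0 0;85 1 0.2 0 0;85 1 0.2 0 0;85 1 0.2 0 0;85 1 0.2 0 0;85 1 0.2 0 0;85 1 0.2 0 0;85 1 0 0 0;85 0 0 0 0;85 0 0 0 0")

```text
t: 4.48
tcp_pos: [0.4849, 0.0502, 0.258]
tool_rot: [0.705, 0.709, -0.0, -0.0]
force: [-0.3, 0.2, -0.6]
finger_gap: 0.991
gripper_force: 0.0
```

```bash
python3 snap.py w2
```

```text
4.5333 [0.485  0.0495 0.2581] phi 90.21 q [-0.13  0.29  1.71 -0.    1.14 -0.13] gap 0.9933514591962599 F [ 0.3  0.2 -0. ] eye [0.485 0.115 0.418]
```

View pics/w2.png

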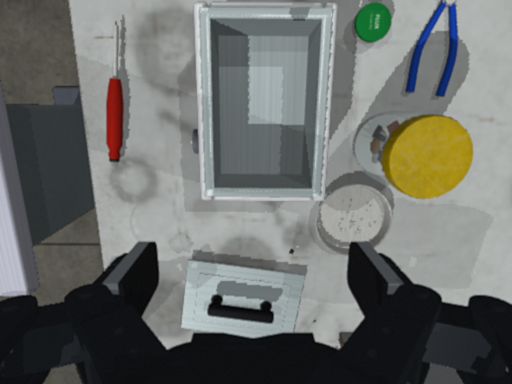

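```bash
python3 - <<'E'
from h import *
c=np.load("pics/w2.npz"); g=c["pixels"].mean(2).astype(int)
for v in (60,150): print(v,g[v-1:v+2,190:222].mean(0).astype(int).tolist(), g[v-1:v+2,310:342].mean(0).astype(int).tolist())
for u in (240,290): print(u,g[0:32,u-1:u+2].mean(1).astype(int).tolist(), g[178:206,u-1:u+2].mean(1).astype(int).tolist())
im=c["pixels"][0:210,185:345,::-1]; cv2.imwrite("pics/w2c.png",cv2.resize(im,None,fx=2.8,fy=2.8,interpolation=cv2.INTER_CUBIC))
E
```

```text
60 [139, 129, 123, 118, 112, 133, 186, 204, 212, 217, 209, 177, 172, 174, 169, 165, 169, 189, 206, 185, 151, 95, 67, 68, 69, 69, 69, 69, 72, 84, 88, 87] [92, 92, 92, 91, 92, 91, 91, 90, 98, 134, 167, 191, 209, 183, 166, 165, 167, 166, 147, 144, 185, 196, 179, 153, 115, 103, 106, 107, 107, 108, 108, 108]
150 [135, 134, 129, 111, 92, 87, 87, 85, 108, 164, 187, 198, 195, 164, 147, 155, 155, 151, 148, 158, 188, 177, 150, 96, 67, 68, 69, 70, 70, 72, 84, 95] [86, 86, 82, 89, 128, 161, 182, 171, 153, 147, 149, 146, 134, 135, 175, 183, 170, 153, 154, 160, 162, 162, 162, 161, 156, 152, 143, 140, 139, 139, 138, 139]
240 [119, 128, 154, 172, 173, 152, 140, 140, 156, 161, 165, 168, 171, 172, 173, 175, 174, 162, 132, 108, 102, 103, 103, 103, 104, 104, 104, 104, 105, 106, 101, 86] [76, 77, 76, 76, 76, 75, 75, 73, 74, 89, 123, 147, 156, 161, 156, 158, 162, 165, 179, 199, 201, 186, 168, 154, 152, 153, 152, 150]
290 [107, 114, 137, 163, 168, 153, 144, 136, 132, 135, 133, 126, 123, 127, 156, 192, 186, 161, 150, 115, 101, 103, 103, 103, 103, 104, 104, 103, 104, 105, 104, 104] [69, 73, 76, 75, 75, 76, 75, 74, 74, 83, 114, 146, 150, 147, 147, 149, 151, 152, 158, 176, 197, 193, 176, 154, 156, 157, 157, 157]
```

View pics/w2c.png

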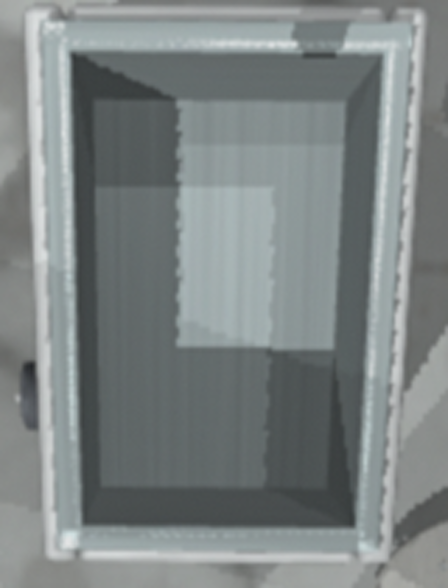

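```bash
python3 - <<'E'
from h import *
c=np.load("pics/w2.npz")
L=cast(c,[[210.6,60],[212.8,150]],.116);Rr=cast(c,[[319.2,60],[314,150]],.116);T=cast(c,[[240,18],[290,18.7]],.116);B=cast(c,[[240,187.8],[290,188.2]],.116)
for n,a in zip("LRTB",(L,Rr,T,B)): e=a[1]-a[0]; print(n,a.round(4)[:,:2].tolist(),np.degrees(np.arctan2(e[1],e[0])).round(2))
# outer dims
print(cast(c,[[195.5,60],[198.5,150],[333.5,60],[327,150],[240,2],[290,2.2],[240,200],[290,200]],.112).round(4)[:,:2].tolist())
E
```

```text
L [[0.4471, 0.1547], [0.4469, 0.0752]] -90.16
R [[0.5431, 0.1553], [0.543, 0.0757]] -90.08
T [[0.4733, 0.1883], [0.5161, 0.188]] -0.41
B [[0.4725, 0.0382], [0.5216, 0.0381]] -0.14
[[0.4331, 0.1552], [0.4326, 0.0745], [0.5567, 0.1559], [0.5563, 0.0753], [0.4732, 0.2017], [0.5161, 0.2018], [0.4723, 0.0246], [0.5225, 0.0249]]
```

send_rows(commands="85 1 0 0 0;85 1 0 0 0;85 1 0 0 0;85 1 0 0 0;85 1 0 0 0;85 1 0 0 0;85 1 0 0 0;85 1 0 0 0;85 1 0 0 0;85 1 0 0 0;85 1 0 0 0;85 1 0 0 0;85 1 0 0 0;85 1 -0.5 0 0;85 0 0 0 0;85 0 0 0 0")

```text
t: 5.87
tcp_pos: [0.4746, 0.3291, 0.258]
tool_rot: [0.706, 0.708, -0.0, 0.0]
force: [0.2, -0.2, 0.0]
finger_gap: 0.994
gripper_force: 0.0
```

```bash
python3 snap.py w3; python3 - <<'E'
from h import *
c=np.load("pics/w3.npz"); t=np.load("pics/top0.npz")
print("expect px",proj(c,[.474,.395,.091]).round(0))
u,v=proj(c,[.474,.395,.091])[0].astype(int)
for a,ce,b in dark(c,(u-60,max(v-60,0),u+60,v+60),50,40):
    p=cast(c,b,.0935); print(a,ce.round(1),cast(c,ce,.0935).round(4),p[:,:2].round(4).tolist())
im=c["pixels"][:250,100:420,::-1]; cv2.imwrite("pics/w3c.png",cv2.resize(im,None,fx=2.3,fy=2.3,interpolation=cv2.INTER_CUBIC))
E
```

```text
5.9167 [0.4749 0.3286 0.2581] phi 90.14 q [ 0.41  0.42  1.5  -0.    1.22  0.41] gap 1.0010687235981344 F [ 0.2 -0.6  0.4] eye [0.474 0.394 0.418]
expect px [[252. 106.]]
343 [252. 107.] [[0.4738 0.3936 0.0935]] [[0.4689, 0.4086], [0.4796, 0.4087], [0.4799, 0.3773], [0.4689, 0.3772]]
```

View pics/w3c.png

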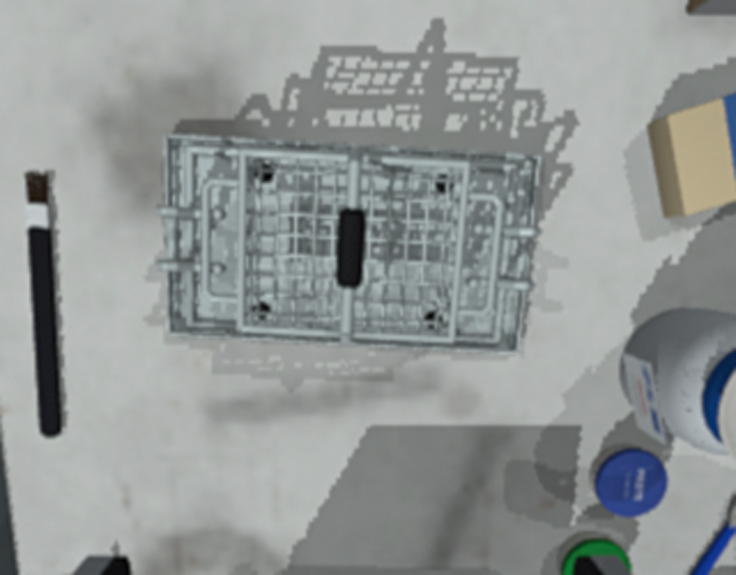

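```bash
python3 - <<'E'
from h import *
c=np.load("pics/w3.npz")
def f(n,k,z):
    p=cast(c,np.array(k)/2.3+[100,0],z); print(n,p[:,:2].round(4).tolist(),p.mean(0).round(4))
    for i in range(len(k)): e=p[i]-p[i-1]; print("  ",np.linalg.norm(e).round(4),np.degrees(np.arctan2(e[1],e[0])).round(1))
f("tray",[[168,135],[540,155],[520,352],[170,340]],.012)
f("rim",[[240,152],[467,163],[455,340],[238,333]],.071)
f("bail",[[355,155],[347,340]],.071)
f("sleeve",[[352,210],[348,286]],.097)
E
```

```text
tray [[0.3797, 0.4485], [0.5725, 0.4396], [0.5687, 0.337], [0.3743, 0.3429]] [0.4738 0.392  0.012 ]
   0.1058 87.1
   0.193 -2.6
   0.1027 -92.1
   0.1946 178.3
rim [[0.425, 0.4337], [0.5259, 0.4295], [0.5239, 0.3509], [0.4212, 0.3537]] [0.474 0.392 0.071]
   0.0801 87.3
   0.1011 -2.4
   0.0787 -91.5
   0.1027 178.4
bail [[0.476, 0.4327], [0.4727, 0.3507]] [0.4744 0.3917 0.071 ]
   0.0821 87.7
   0.0821 -92.3
sleeve [[0.4748, 0.4082], [0.4732, 0.3771]] [0.474  0.3926 0.097 ]
   0.0312 87.1
   0.0312 -92.9
```

send_rows(commands="45 0.8 0 0 0;45 0.8 0 0 0;45 0.8 0 0.3 0;45 0.8 0 0.7 0;45 0 0 1 0.3;45 0 0 1 0.3;45 0 0 1 0;45 0 0 1 0;45 0 0 1 0;45 0 0 0 0;45 0 0 0 0")

```text
t: 6.83
tcp_pos: [0.4738, 0.3934, 0.137]
tool_rot: [0.721, 0.693, -0.002, -0.0]
force: [0.7, 0.4, -0.5]
finger_gap: 0.525
gripper_force: 0.0
```

```bash
python3 snap.py w4; python3 - <<'E'
from h import *
c=np.load("pics/w4.npz")
u,v=proj(c,[.474,.3925,.091])[0].astype(int); print(u,v)
for a,ce,b in dark(c,(u-60,max(v-60,0),u+60,min(v+60,384)),50,40):
    p=cast(c,b,.0945); print(a,ce.round(1),cast(c,ce,.0945).round(4),p[:,:2].round(4).tolist())
E
```

```text
6.8833 [0.4748 0.394  0.1383] phi 87.75 q [ 0.51  0.61  1.52 -0.    1.01  0.55] gap 0.5282946738034618 F [ 0.1  0.4 -0.1] eye [0.477 0.458 0.297]
252 206
721 [252.5 206.6] [[0.4738 0.3938 0.0945]] [[0.4695, 0.4102], [0.48, 0.4098], [0.4789, 0.3768], [0.468, 0.3773]]
326 [305.3 250.7] [[0.5092 0.3603 0.0945]] [[0.5055, 0.3751], [0.513, 0.3748], [0.5133, 0.3492], [0.5055, 0.3495]]
361 [199.2 251.6] [[0.4354 0.3624 0.0945]] [[0.4317, 0.3772], [0.4406, 0.3768], [0.4387, 0.3519], [0.4295, 0.3523]]
```

send_rows(commands="45 0 0 0.6 0;45 0 0 0.6 0;45 0 0 0.6 0;45 0 0 0.5 0;45 0 0 0.4 0;45 0 0 0.2 0;45 0 0 0 0;6 0 0 0 0;6 0 0 0 0;6 0 0 0 0;6 0 0 0 0;6 0 0 0 0;6 0 0 0 0;6 0 0 0 0;6 0 0 0 0", grip_force=60)

```text
t: 8.13
tcp_pos: [0.4744, 0.3937, 0.0804]
tool_rot: [0.721, 0.693, 0.0, 0.0]
force: [-0.4, 0.2, 0.6]
finger_gap: 0.073
gripper_force: 0.0
```

```bash
python3 snap.py w5; python3 -c "
import cv2;im=cv2.imread('pics/w5.png');cv2.imwrite('pics/w5c.png',im[150:384,100:420])"
```

```text
8.1833 [0.4744 0.3936 0.0804] phi 87.75 q [0.51 0.69 1.56 0.   0.89 0.55] gap 0.06784052303999104 F [ 0.4 -0.4  0.3] eye [0.477 0.458 0.24 ]
```

View pics/w5c.png

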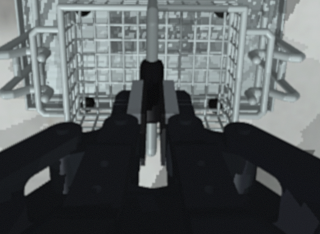

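send_rows(commands="0 0 0 0 0;0 0 0 0 0;0 0 0 0 0;0 0 0 0 0", grip_force=60)

```text
t: 8.52
tcp_pos: [0.4744, 0.3936, 0.0803]
tool_rot: [0.721, 0.693, -0.0, -0.0]
force: [-0.3, 0.4, -0.0]
finger_gap: -0.002
gripper_force: 0.0
```

```bash
python3 snap.py w6; python3 - <<'E'
from h import *
c=np.load("pics/w5.npz"); print(c["intrinsics"][0,0], R.from_quat(c["rotation"]).as_matrix()[:,2])
for z in(.05,.072,.08,.085,.091,.097,.105,.115): print(z,proj(c,[[.474,.4106,z],[.4744,.3936,z],[.474,.3766,z]]).round(0).tolist())
for n in("w5","w6"):
  c=np.load(f"pics/{n}.npz"); g=c["pixels"].max(2)
  print(n); 
  for v in range(200,300,6): print(v,g[v,222:282:3].tolist())
E
```

```text
8.5667 [0.4744 0.3937 0.0803] phi 87.75 q [0.51 0.69 1.56 0.   0.89 0.55] gap 0.00019512223010263567 F [0.3 0.8 0. ] eye [0.477 0.458 0.24 ]
317.592553736144 [-0.00977296 -0.26195789 -0.96502982]
0.05 [[251.0, 187.0], [252.0, 213.0], [253.0, 238.0]]
0.072 [[250.0, 197.0], [252.0, 226.0], [253.0, 253.0]]
0.08 [[250.0, 201.0], [252.0, 231.0], [253.0, 260.0]]
0.085 [[250.0, 204.0], [252.0, 235.0], [253.0, 264.0]]
0.091 [[250.0, 207.0], [252.0, 239.0], [253.0, 269.0]]
0.097 [[250.0, 211.0], [252.0, 244.0], [253.0, 275.0]]
0.105 [[250.0, 217.0], [252.0, 251.0], [253.0, 284.0]]
0.115 [[250.0, 225.0], [252.0, 261.0], [253.0, 296.0]]
w5
200 [135, 101, 106, 97, 118, 191, 125, 120, 105, 125, 131, 121, 110, 128, 128, 126, 98, 98, 102, 146]
206 [163, 157, 183, 161, 195, 195, 188, 176, 114, 126, 131, 119, 172, 185, 173, 151, 182, 185, 181, 114]
212 [161, 148, 165, 160, 161, 194, 143, 12, 12, 40, 55, 27, 15, 44, 179, 155, 174, 169, 169, 112]
218 [169, 152, 154, 166, 174, 198, 55, 16, 21, 19, 20, 20, 20, 13, 155, 157, 155, 132, 130, 114]
224 [160, 136, 173, 165, 180, 199, 44, 18, 21, 23, 20, 22, 18
[... 1942 characters left out ...]
, 32, 23, 24, 24]
254 [36, 39, 30, 27, 27, 90, 89, 89, 90, 47, 20, 16, 90, 89, 90, 91, 52, 32, 30, 30]
260 [23, 25, 24, 25, 34, 87, 87, 86, 87, 38, 17, 17, 87, 89, 89, 90, 68, 24, 24, 23]
266 [22, 24, 24, 24, 24, 22, 27, 81, 117, 47, 29, 27, 112, 103, 37, 21, 23, 26, 26, 25]
272 [24, 33, 34, 33, 31, 23, 25, 24, 43, 54, 22, 20, 70, 23, 21, 26, 25, 32, 33, 33]
278 [26, 25, 23, 25, 25, 24, 25, 23, 24, 25, 23, 22, 20, 25, 24, 24, 24, 23, 24, 25]
284 [25, 25, 25, 26, 23, 22, 25, 21, 23, 24, 21, 23, 22, 23, 23, 24, 25, 26, 25, 25]
290 [25, 23, 24, 22, 25, 23, 23, 23, 20, 22, 19, 23, 20, 20, 26, 25, 25, 24, 24, 24]
296 [25, 24, 24, 25, 25, 23, 23, 23, 22, 21, 22, 23, 22, 23, 20, 21, 24, 25, 24, 25]
```

send_rows(commands="50 0 0 0 0;50 0 0 0 0;50 0 0 0 0;50 0 0 0 0;50 0 0 0.4 0;50 0 0 0.4 0;50 0 0 0.3 0;50 0 0 0.2 0;50 0 0 0 0;50 0 0 0 0")

```text
t: 9.4
tcp_pos: [0.4741, 0.3934, 0.0536]
tool_rot: [0.721, 0.693, -0.001, -0.0]
force: [-0.6, -0.2, 0.7]
finger_gap: 0.589
gripper_force: 0.0
```

```bash
python3 snap.py w7; python3 -c "
import cv2;im=cv2.imread('pics/w7.png');cv2.imwrite('pics/w7c.png',cv2.resize(im[150:384,130:380],None,fx=2.4,fy=2.4))
from h import *
c=np.load('pics/w7.npz')
for z in (.085,.091,.097): print(proj(c,[[.474,.4106,z],[.4744,.3936,z],[.474,.3766,z]]).round(0).tolist())"
```

```text
9.45 [0.4744 0.3936 0.0541] phi 87.75 q [0.51 0.73 1.57 0.   0.84 0.55] gap 0.5843958610570757 F [ 0.5 -0.1  0.1] eye [0.477 0.458 0.214]
[[251.0, 222.0], [253.0, 258.0], [253.0, 291.0]]
[[250.0, 227.0], [253.0, 264.0], [254.0, 299.0]]
[[250.0, 232.0], [253.0, 271.0], [254.0, 307.0]]
```

View pics/w7c.png

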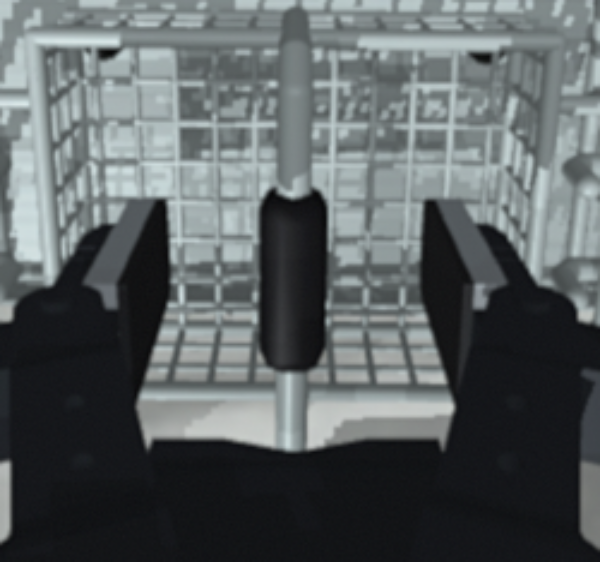

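send_rows(commands="50 0 0 0.2 0;50 0 0 0 0;5 0 0 0 0;5 0 0 0 0;5 0 0 0 0;5 0 0 0 0;5 0 0 0 0;5 0 0 0 0;5 0 0 0 0;5 0 0 0 0;5 0 0 0 0", grip_force=60)

```text
t: 10.37
tcp_pos: [0.4746, 0.3937, 0.0505]
tool_rot: [0.721, 0.693, 0.0, 0.0]
force: [-0.9, -0.0, 2.2]
finger_gap: 0.125
gripper_force: 58.4
```

send_rows(commands="5 0 0 -0.15 0;5 0 0 -0.25 0;5 0 0 -0.3 0;5 0 0 -0.3 0;5 0 0 -0.3 0;5 0 0 -0.4 0;5 0 0 -0.6 0;5 0 0 -0.8 0;5 0 0 -0.9 0;5 0 0 -0.9 0;5 0 0 -0.8 0;5 0 0 -0.5 0;5 0 0 0 0;5 0 0 0 0")

```text
t: 11.53
tcp_pos: [0.4745, 0.3938, 0.1751]
tool_rot: [0.721, 0.693, 0.001, 0.0]
force: [-0.1, -0.1, -1.7]
finger_gap: 0.128
gripper_force: 58.4
```

```bash
python3 snap.py w8; python3 - <<'E'
from h import *
c=np.load("pics/w8.npz")
from station import readout
s=readout.sense();print(s["ft_torque"],s["gripper_force"])
E
```

```text
11.5833 [0.4739 0.3934 0.1741] phi 87.75 q [ 0.51  0.56  1.5  -0.    1.08  0.55] gap 0.13136407443469109 F [-0.2 -0.3 -1.6] eye [0.477 0.458 0.335]
[ 0.01216007 -0.01038507  0.00808539] 58.436145186424255
```

send_rows(commands="5 -0.4 0.1 0 0;5 -0.7 0.1 0 0;5 -0.98 0.1 0 0;5 -0.98 0.1 0 0;5 -0.98 0.1 0 0;5 -0.98 0.1 0 0;5 -0.98 0.1 0 0;5 -0.98 0.1 0 0;5 -0.98 0.1 0 0;5 -0.98 0.1 0 0;5 -0.98 0.1 0 0;5 -0.98 0.1 0 0;5 -0.98 0.1 0 0;5 -0.98 0.1 0 0;5 -0.7 0.1 0 0;5 -0.4 0.1 0 0")

```text
t: 12.92
tcp_pos: [0.4945, 0.1108, 0.1736]
tool_rot: [0.722, 0.692, -0.001, -0.001]
force: [-0.3, -0.1, -1.1]
finger_gap: 0.127
gripper_force: 58.4
```

send_rows(commands="5 0 0 0 0.5;5 0 0 0 1;5 0 0 0 1;5 0 0 0 1;5 0 0 0 1;5 0 0 0 1;5 0 0 0 1;5 0 0 0 1;5 0 0 0 1;5 0 0 0 1;5 0 0 0 1;5 0 0 0 1;5 0 0 0 1;5 0 0 0 1;5 0 0 0 1;5 0 0 0 1;5 0 0 0 1;5 0 0 0 1;5 0 0 0 1;5 0 0 0 1")

```text
t: 14.58
tcp_pos: [0.4948, 0.113, 0.1738]
tool_rot: [0.997, 0.083, -0.001, -0.0]
force: [0.5, -0.0, -0.6]
finger_gap: 0.129
gripper_force: 58.4
```

send_rows(commands="5 0 0 0 1;5 0 0 0 1;5 0 0 0 0.5;5 0 0 0 0;5 0 0 0 0;5 0 0 0 0")

```text
t: 15.08
tcp_pos: [0.4951, 0.1132, 0.1741]
tool_rot: [1.0, -0.002, -0.0, 0.0]
force: [0.1, 0.6, -0.7]
finger_gap: 0.132
gripper_force: 58.4
```

```bash
python3 snap.py w9; python3 snap.py t9 top; python3 - <<'E'
from h import *
for n in("w9","t9"):
    c=np.load(f"pics/{n}.npz"); print(n,"sleeve exp",proj(c,[.495,.113,.2155]).round(0),"tank corners",proj(c,[[x,y,.116] for x,y in((.447,.188),(.543,.188),(.543,.038),(.447,.038))]).round(0).tolist())
E
```

```text
15.1333 [0.4952 0.1133 0.1741] phi -0.22 q [0.   0.43 1.77 0.   0.95 1.58] gap 0.1306428870086165 F [-1.2 -0.5 -1.4] eye [0.561 0.111 0.334]
15.1833 [0.4953 0.1133 0.1742] phi -0.22 q [ 0.    0.43  1.77 -0.    0.95  1.58] gap 0.1274198179001137 F [-0.4  0.4 -0.8] eye [0.481 0.126 1.027]
w9 sleeve exp [[249. 273.]] tank corners [[152.0, 264.0], [140.0, 135.0], [361.0, 135.0], [350.0, 263.0]]
t9 sleeve exp [[274. 220.]] tank corners [[241.0, 242.0], [240.0, 200.0], [306.0, 199.0], [307.0, 242.0]]
```

send_rows(commands="5 0 0 0.3 0;5 0 0 0.5 0;5 0 0 0.6 0;5 0 0 0.6 0;5 0 0 0.6 0;5 0 0 0.6 0;5 0 0 0.6 0;5 0 0 0.6 0;5 0 0 0.4 0;5 0 0 0.3 0;5 0 0 0.1 0;5 0 0 0 0;5 0 0 0 0")

```text
t: 16.27
tcp_pos: [0.4957, 0.1134, 0.0705]
tool_rot: [1.0, -0.002, 0.0, -0.0]
force: [0.3, -0.5, -1.1]
finger_gap: 0.127
gripper_force: 58.4
```

send_rows(commands="5 0 0 0.1 0;5 0 0 0.1 0;5 0 0 0.05 0;5 0 0 0 0")

```text
t: 16.6
tcp_pos: [0.4954, 0.1134, 0.0653]
tool_rot: [1.0, -0.002, -0.0, -0.0]
force: [-0.1, 0.2, -1.0]
finger_gap: 0.129
gripper_force: 58.4
```

send_rows(commands="5 0 0 0.05 0;5 0 0 0.05 0;5 0 0 0 0")

```text
t: 16.85
tcp_pos: [0.4953, 0.1134, 0.0632]
tool_rot: [1.0, -0.002, -0.0, 0.0]
force: [-0.6, 1.1, -1.7]
finger_gap: 0.128
gripper_force: 58.4
```

send_rows(commands="5 0 0 0.04 0;5 0 0 0.04 0;5 0 0 0 0")

```text
t: 17.1
tcp_pos: [0.4955, 0.1134, 0.0627]
tool_rot: [1.0, -0.002, 0.0, 0.0]
force: [-2.1, 0.6, 7.2]
finger_gap: 0.126
gripper_force: 59.6
```

send_rows(commands="5 0 0 -0.02 0;14 0 0 0 0;18 0 0 0 0;30 0 0 0 0;40 0 0 0 0;40 0 0 0 0;40 0 0 0 0;40 0 0 -0.3 0;40 0 0 -0.6 0;40 0 0 -1 0;40 0 0 -1 0;40 0 0 -1 0;40 0 0 -1 0;40 0 0 -1 0;40 0 0 -1 0;40 0 0 -1 0;40 0 0 0 0")

```text
t: 18.52
tcp_pos: [0.498, 0.1135, 0.2243]
tool_rot: [1.0, -0.002, 0.004, -0.0]
force: [1.8, -0.7, -0.2]
finger_gap: 0.468
gripper_force: 0.0
```

```bash
python3 snap.py w10; python3 - <<'E'
from h import *
c=np.load("pics/w10.npz"); e=proj(c,[.4953,.1133,.109])[0]; u,v=e.astype(int); print(e)
for a,ce,b in dark(c,(u-70,v-60,u+70,min(v+60,384)),50,60):
    p=cast(c,b,.106); print(a,ce.round(1),cast(c,ce,.106).round(4),p[:,:2].round(4).tolist())
E
```

```text
18.5667 [0.4968 0.1135 0.2224] phi -0.24 q [ 0.    0.36  1.71 -0.    1.06  1.58] gap 0.466207908405155 F [-0.5 -0.4 -0.2] eye [0.563 0.112 0.385]
[251.09035329 188.07212762]
394 [252.6 185.7] [[0.4968 0.112  0.106 ]] [[0.5121, 0.1169], [0.512, 0.1071], [0.4805, 0.1071], [0.4805, 0.1171]]
114 [206.4 240.3] [[0.4439 0.1558 0.106 ]] [[0.4372, 0.1615], [0.4541, 0.1581], [0.4527, 0.1506], [0.4357, 0.1538]]
115 [298.7 240.5] [[0.4435 0.0686 0.106 ]] [[0.4514, 0.0741], [0.453, 0.0666], [0.4368, 0.063], [0.4352, 0.0706]]
```

send_rows(commands="50 -0.1 0.4 0 0;50 -0.1 0.8 0 0;50 -0.1 1 0 0;50 -0.1 1 0 0;50 -0.1 1 0 0;50 -0.1 1 0 0;50 -0.1 1 0 0;50 -0.1 1 0 0;50 -0.1 1 0 0;50 -0.1 1 0 0;50 -0.1 1 0 0;50 -0.1 1 0 0;50 -0.1 1 0 0;50 0 0.8 0 0;50 0 0.5 0 1;50 0 0.15 0 0.95;50 0 0 0 0;50 0 0 0 0")

```text
t: 20.07
tcp_pos: [0.4668, -0.1593, 0.2188]
tool_rot: [0.998, -0.07, -0.001, -0.001]
force: [0.6, 0.5, -0.4]
finger_gap: 0.583
gripper_force: 0.0
```

```bash
python3 snap.py w11; cat > hd.py <<'E'
from h import *
import sys
c=np.load(f"pics/{sys.argv[1]}.npz"); e=proj(c,[.4687,-.1597,.042])[0]; u,v=e.astype(int); print(e)
for a,ce,b in dark(c,(u-50,max(v-90,0),u+50,min(v+60,384)),45,100):
    p=cast(c,b,.042); e=max(p[1]-p[0],p[2]-p[1],key=np.linalg.norm)
    print(a,ce.round(1),cast(c,ce,.042).round(4),p[:,:2].round(4).tolist(),p.mean(0).round(4),np.linalg.norm(e).round(4),np.degrees(np.arctan2(e[1],e[0])).round(2))
E
python3 hd.py w11
```

```text
20.1167 [ 0.467  -0.1591  0.2191] phi -7.98 q [-0.56  0.35  1.75  0.    1.05  1.15] gap 0.5880160068331785 F [-0.2 -0.1 -0.1] eye [ 0.533 -0.17   0.379]
[251.40369299 168.64883482]
980 [251.5 166.1] [[ 0.4714 -0.1602  0.042 ]] [[0.5142, -0.1594], [0.5123, -0.1728], [0.4248, -0.1609], [0.4268, -0.1466]] [ 0.4695 -0.1599  0.042 ] 0.0883 172.3
```

send_rows(commands="45 0.1 0.02 0.5 0;45 0 0 1 0;45 0 0 1 0;45 0 0 1 0;45 0 0 1 0;45 0 0 1 0;45 0 0 1 0;45 0 0 1 0;45 0 0 1 0;45 0 0 0.6 0;45 0 0 0.4 0;45 0 0 0.3 0;45 0 0 0 0;45 0 0 0 0")

```text
t: 21.28
tcp_pos: [0.4701, -0.16, 0.0241]
tool_rot: [0.998, -0.07, 0.0, 0.0]
force: [0.6, -0.0, 0.3]
finger_gap: 0.524
gripper_force: 0.0
```

```bash
python3 snap.py w12; python3 hd.py w12
```

```text
21.3333 [ 0.4704 -0.1602  0.0245] phi -8.02 q [-0.55  0.68  1.89  0.    0.56  1.16] gap 0.5309621413089853 F [-0.1  0.1  0.1] eye [ 0.536 -0.171  0.184]
[249.11467401 251.19510701]
4352 [249.8 233.7] [[ 0.4777 -0.1613  0.042 ]] [[0.5135, -0.1597], [0.5116, -0.1731], [0.4349, -0.1631], [0.437, -0.1478]] [ 0.4743 -0.1609  0.042 ] 0.0774 172.61
328 [201.5 259.4] [[ 0.4676 -0.1359  0.042 ]] [[0.4815, -0.1372], [0.4811, -0.1401], [0.4489, -0.1343], [0.4494, -0.1313]] [ 0.4652 -0.1357  0.042 ] 0.0326 169.78
```

send_rows(commands="45 0 0 0.3 0;45 0 0 0.3 0;45 0 0 0.2 0;45 0 0 0.15 0;45 0 0 0.1 0;45 0 0 0 0;45 0 0 0 0")

```text
t: 21.92
tcp_pos: [0.4699, -0.1601, 0.003]
tool_rot: [0.998, -0.07, -0.0, -0.0]
force: [-0.1, 0.1, 0.8]
finger_gap: 0.53
gripper_force: 0.0
```

send_rows(commands="8 0 0 0 0;8 0 0 0 0;8 0 0 0 0;8 0 0 0 0;8 0 0 0 0;8 0 0 0 0;8 0 0 0 0;8 0 0 0 0", grip_force=100)

```text
t: 22.58
tcp_pos: [0.47, -0.1602, 0.0035]
tool_rot: [0.998, -0.07, 0.0, 0.0]
force: [-1.0, 0.3, 5.2]
finger_gap: 0.157
gripper_force: 97.8
```

send_rows(commands="8 0 0 -0.1 0;8 0 0 -0.2 0;8 0 0 -0.3 0;8 0 0 -0.5 0;8 0 0 -0.7 0;8 0 0 -0.9 0;8 0 0 -1 0;8 0 0 -1 0;8 0 0 -1 0;8 0 0 -1 0;8 0 0 -0.9 0;8 0 0 -0.7 0;8 0 0 -0.4 0;8 0 0 -0.1 0;8 0 0 0 0;8 0 0 0 0")

```text
t: 23.92
tcp_pos: [0.4693, -0.1598, 0.1786]
tool_rot: [0.998, -0.07, -0.001, -0.0]
force: [-0.7, 0.6, -2.2]
finger_gap: 0.154
gripper_force: 97.5
```

```bash
python3 snap.py w13; python3 - <<'E'
from h import *
from station import readout
s=readout.sense(); print(s["ft_torque"],s["gripper_force"])
c=np.load("pics/w13.npz"); p=s["tcp_pos"]; M=R.from_quat(s["tool_rot"]).as_matrix(); z=p[2]-.0035+.012
a=np.array([[x,y] for x,y in((.084,.057),(.084,-.057),(-.084,-.057),(-.084,.057))]); P=p+a@M[:,:2].T; P[:,2]=z
print("expected corners",proj(c,P).round(1).tolist())
g=c["pixels"].mean(2).astype(int)
# front edge profile (far end along tool x) and side edges
f=proj(c,np.c_[(p+np.outer([.070,.075,.08,.084,.088,.092,.097],M[:,0]))[:,:2],[z]*7]); print(f.round(1).tolist())
for lat in(-.03,.03):
    q=p+np.outer(np.arange(.074,.095,.001),M[:,0])+lat*M[:,1]; q[:,2]=z; uv=proj(c,q).astype(int); print("end",lat,[g[v,u] if 0<=v<384 and 0<=u<512 else -1 for u,v in uv])
for fw in(.03,.07):
  for sg in(-1,1):
    q=p+fw*M[:,0]+sg*np.outer(np.arange(.047,.068,.001),M[:,1]); q[:,2]=z; uv=proj(c,q).astype(int); print("side",fw,sg,[g[v,u] if 0<=v<384 and 0<=u<512 else -1 for u,v in uv])
E
```

```text
23.9667 [ 0.4692 -0.1597  0.1783] phi -8.05 q [-0.55  0.41  1.79 -0.    0.95  1.16] gap 0.15891024693252895 F [-0.1 -0.6 -2. ] eye [ 0.535 -0.171  0.339]
[-0.00269193 -0.02106762 -0.01656379] 97.54848718643188
expected corners [[376.7, 66.7], [121.5, 66.5], [152.5, 373.2], [347.0, 373.4]]
[[249.2, 99.3], [249.2, 87.8], [249.1, 76.1], [249.1, 66.6], [249.1, 57.0], [249.1, 47.2], [249.1, 34.7]]
end -0.03 [np.int64(187), np.int64(187), np.int64(186), np.int64(186), np.int64(186), np.int64(187), np.int64(187), np.int64(189), np.int64(165), np.int64(214), np.int64(204), np.int64(213), np.int64(200), np.int64(203), np.int64(200), np.int64(200), np.int64(200), np.int64(201), np.int64(201), np.int64(201), np.int64(203), np.int64(201)]
end 0.03 [np.int64(199), np.int64(199), np.int64(198), np.int64(200), np.int64(200), np.int64(200), np.int64(200), np.int64(200), np.int64(166), np.int64(175), np.int64(190), np.int64(190), np.int64(196), np.int64(153), np.int64(178), np.int64(198), np.int64(197), np.int64(196), np.int64(197), np.int64(198), np.int64(200), np.int64(201)]
side 0.03 -1 [np.int64(
[... 640 characters left out ...]
np.int64(51)]
side 0.07 -1 [np.int64(188), np.int64(192), np.int64(191), np.int64(190), np.int64(189), np.int64(188), np.int64(189), np.int64(188), np.int64(141), np.int64(115), np.int64(122), np.int64(124), np.int64(125), np.int64(127), np.int64(128), np.int64(130), np.int64(133), np.int64(134), np.int64(135), np.int64(135), np.int64(134), np.int64(138)]
side 0.07 1 [np.int64(191), np.int64(191), np.int64(187), np.int64(187), np.int64(187), np.int64(191), np.int64(193), np.int64(193), np.int64(191), np.int64(192), np.int64(193), np.int64(192), np.int64(212), np.int64(211), np.int64(194), np.int64(202), np.int64(206), np.int64(206), np.int64(203), np.int64(203), np.int64(206), np.int64(209)]
```

send_rows(commands="8 -0.05 -0.4 0 0;8 -0.05 -0.8 0 0;8 -0.05 -1 0 0;8 -0.05 -1 0 0;8 -0.05 -1 0 0;8 -0.05 -1 0 0;8 -0.05 -1 0 0;8 -0.05 -1 0 0;8 -0.05 -1 0 0;8 -0.05 -1 0 0;8 -0.05 -1 0 0;8 -0.05 -1 0 0;8 -0.05 -1 0 0;8 -0.05 -0.8 0 0;8 -0.05 -0.5 0 0;8 0 -0.25 0 0")

```text
t: 25.3
tcp_pos: [0.4927, 0.1158, 0.1784]
tool_rot: [0.998, -0.069, -0.001, -0.0]
force: [-0.3, -0.9, -2.2]
finger_gap: 0.154
gripper_force: 97.7
```

send_rows(commands="8 0 0 0 -0.5;8 0 0 0 -1;8 0 0 0 -1;8 0 0 0 -1;8 0 0 0 -1;8 0 0 0 -1;8 0 0 0 -1;8 0 0 0 -1;8 0 0 0 -1;8 0 0 0 -1;8 0 0 0 -1;8 0 0 0 -1;8 0 0 0 -1;8 0 0 0 -1;8 0 0 0 -1;8 0 0 0 -1;8 0 0 0 -1;8 0 0 0 -1;8 0 0 0 -1;8 0 0 0 -1")

```text
t: 26.97
tcp_pos: [0.4933, 0.1137, 0.1787]
tool_rot: [0.819, 0.574, -0.001, -0.0]
force: [0.4, -0.0, -2.7]
finger_gap: 0.152
gripper_force: 97.6
```

send_rows(commands="8 0 0 0 -1;8 0 0 0 -1;8 0 0 0 -1;8 0 0 0 -1;8 0 0 0 -1;8 0 0 0.5 0;8 0 0 0.8 0;8 0 0 0.5 0;8 0 0 0 0;8 0 0 0 0;8 0 0 0 0")

```text
t: 27.88
tcp_pos: [0.494, 0.114, 0.1434]
tool_rot: [0.708, 0.707, 0.0, 0.0]
force: [0.2, -0.8, -2.1]
finger_gap: 0.154
gripper_force: 97.7
```

```bash
python3 snap.py w14; cat > lv.py <<'E'
import sys
from h import *
from station import readout
s=readout.sense(); c=np.load(f"pics/{sys.argv[1]}.npz"); p=s["tcp_pos"]; M=R.from_quat(s["tool_rot"]).as_matrix(); z=p[2]-.0035+.012
g=cv2.cvtColor(c["pixels"],cv2.COLOR_RGB2GRAY).astype(np.float32)
def prof(n,o,d,ts,zz):
    q=p+o+np.outer(ts,d); q[:,2]=zz; uv=proj(c,q).astype(np.float32)
    val=cv2.remap(g,uv[:,:1].copy(),uv[:,1:].copy(),cv2.INTER_LINEAR)[:,0]; print(n,(uv[0]).round(),(uv[-1]).round(),val.astype(int).tolist())
ts=np.arange(.040,.100,.001)
print("z lid",z.round(4))
for lat in(-.03,.03): prof(f"end@{lat}",lat*M[:,1],M[:,0],np.arange(.074,.100,.001),z)
for fw in(.03,.06):
  for sg in(-1,1): prof(f"side@{fw} {sg}",fw*M[:,0],sg*M[:,1],np.arange(.048,.080,.001),z)
E
python3 lv.py w14
```

```text
27.9333 [0.4942 0.1141 0.1436] phi 89.94 q [ 0.01  0.47  1.8  -0.    0.87  0.01] gap 0.14895053136017505 F [-0.  -0.2 -1.7] eye [0.494 0.179 0.303]
z lid 0.1521
end@-0.03 [187.  85.] [183.  22.] [201, 202, 201, 202, 203, 203, 175, 170, 175, 166, 177, 200, 201, 202, 203, 205, 208, 208, 206, 206, 206, 205, 205, 204, 205, 206, 208]
end@0.03 [319.  85.] [323.  22.] [144, 144, 144, 144, 144, 144, 137, 172, 176, 163, 130, 129, 130, 132, 133, 133, 133, 133, 135, 133, 133, 133, 130, 128, 126, 124, 123]
side@0.03 -1 [155. 180.] [ 91. 180.] [179, 180, 189, 189, 189, 190, 189, 188, 187, 152, 160, 160, 158, 155, 158, 162, 166, 170, 173, 180, 187, 189, 190, 192, 193, 194, 194, 194, 193, 192, 191, 192]
side@0.03 1 [351. 180.] [415. 181.] [190, 188, 193, 197, 196, 196, 179, 177, 158, 181, 181, 175, 172, 179, 187, 190, 192, 196, 209, 156, 146, 145, 144, 142, 142, 144, 146, 143, 138, 136, 133, 131]
side@0.06 -1 [149. 117.] [ 82. 117.] [194, 196, 204, 201, 201, 200, 199, 199, 199, 176, 173, 173, 174, 177, 173, 165, 160, 160, 159, 160, 161, 160, 158, 157, 159, 162, 164, 165, 172, 185, 194, 199]
side@0.06 1 [356. 117.] [423. 117.] [135, 135, 138, 140, 139, 139, 139, 139, 128, 128, 126, 140, 142, 145, 148, 146, 165, 213, 211, 210, 211, 211, 211, 210, 211, 212, 212, 211, 210, 209, 208, 206]
```

```bash
python3 snap.py t14 top; python3 - <<'E'
import cv2,numpy as np
w=cv2.imread("pics/w14.png"); t=cv2.imread("pics/t14.png")
a=cv2.resize(w[20:270,90:420],None,fx=2.4,fy=2.4,interpolation=cv2.INTER_CUBIC)[:600,:792]
cv2.imwrite("pics/c14.png",a)
E
```

```text
27.9833 [0.4942 0.1141 0.1438] phi 89.94 q [ 0.01  0.47  1.8  -0.    0.87  0.01] gap 0.15189948231607248 F [-0.7  0.3 -1.5] eye [0.481 0.126 1.027]
```

View pics/c14.png

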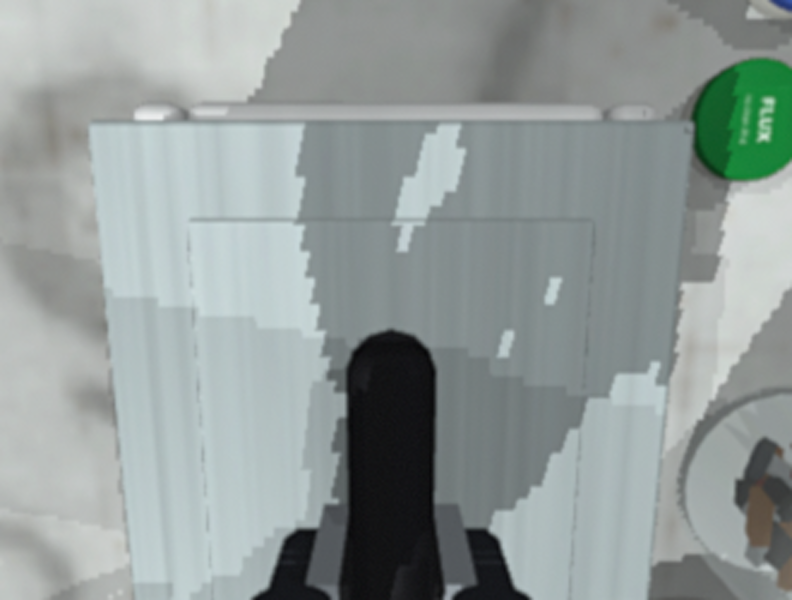

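```bash
python3 - <<'E'
from h import *
c=np.load("pics/w14.npz")
f=lambda k,z: cast(c,np.array(k)/2.4+[90,20],z)[:,:2].round(4).tolist()
print("lid far corners",f([[90,122],[692,122]],.152),"sides at v=560",f([[131,560],[652,560]],.152))
print("housing far end",f([[133,112],[658,112]],.113),"edge",f([[300,103],[500,104]],.113))
t=np.load("pics/t14.npz"); g=t["pixels"]
cv2.imwrite("pics/x.png",g)
E
```

```text
lid far corners [[0.4381, 0.1943], [0.5503, 0.1943]] sides at v=560 [[0.4378, 0.1052], [0.5509, 0.1051]]
housing far end [[0.434, 0.2005], [0.5567, 0.2005]] edge [[0.4731, 0.2025], [0.5197, 0.2022]]
```

send_rows(commands="8 0.075 0.04 0.2 0;8 0 0 0.3 0;8 0 0 0.3 0;8 0 0 0.15 0;8 0 0 0.1 0;8 0 0 0 0")

```text
t: 28.48
tcp_pos: [0.4939, 0.1157, 0.1214]
tool_rot: [0.707, 0.707, -0.001, -0.001]
force: [0.3, -1.4, -2.4]
finger_gap: 0.157
gripper_force: 97.7
```

send_rows(commands="8 0 0 0.1 0;8 0 0 0.08 0;8 0 0 0.08 0;8 0 0 0 0")

```text
t: 28.82
tcp_pos: [0.4943, 0.1157, 0.1167]
tool_rot: [0.707, 0.707, -0.0, -0.0]
force: [-0.5, -0.7, -1.3]
finger_gap: 0.153
gripper_force: 97.7
```

send_rows(commands="8 0 0 0.08 0;8 0 0 0.08 0;8 0 0 0 0")

```text
t: 29.07
tcp_pos: [0.4942, 0.1157, 0.1135]
tool_rot: [0.707, 0.707, -0.0, -0.0]
force: [0.7, 0.1, -1.6]
finger_gap: 0.151
gripper_force: 97.7
```

send_rows(commands="8 0 0 0.05 0;8 0 0 0.05 0;8 0 0 0 0")

```text
t: 29.32
tcp_pos: [0.4943, 0.1157, 0.1115]
tool_rot: [0.707, 0.707, -0.0, -0.0]
force: [0.1, 0.1, -2.2]
finger_gap: 0.151
gripper_force: 97.7
```

send_rows(commands="8 0 0 0.03 0;8 0 0 0.03 0;8 0 0 0 0")

```text
t: 29.57
tcp_pos: [0.4945, 0.1158, 0.1105]
tool_rot: [0.707, 0.707, 0.0, 0.0]
force: [-0.1, 0.2, -2.9]
finger_gap: 0.152
gripper_force: 97.9
```

send_rows(commands="8 0 0 0.03 0;8 0 0 0 0")

```text
t: 29.73
tcp_pos: [0.4945, 0.1158, 0.1105]
tool_rot: [0.707, 0.707, 0.0, 0.0]
force: [-1.2, 0.7, 3.6]
finger_gap: 0.152
gripper_force: 98.5
```

send_rows(commands="8 0 0 0.02 0;8 0 0 0 0;16 0 0 0 0;18 0 0 0 0;22 0 0 0 0;35 0 0 0 0;45 0 0 0 0;45 0 0 0 0;45 0 0 0 0;45 0 0 -0.3 0;45 0 0 -0.6 0;45 0 0 -1 0;45 0 0 -1 0;45 0 0 -1 0;45 0 0 -1 0;45 0 0 -1 0;45 0 0 0 0;45 0 0 0 0")

```text
t: 31.23
tcp_pos: [0.4951, 0.1158, 0.2288]
tool_rot: [0.707, 0.707, 0.001, 0.001]
force: [0.3, 0.1, -1.2]
finger_gap: 0.526
gripper_force: 0.0
```

```bash
python3 snap.py w15; python3 - <<'E'
from h import *
c=np.load("pics/w15.npz")
corn=[[.438,.1965],[.552,.1965],[.552,.0295],[.438,.0295]]
print("plate exp",proj(c,[[x,y,.119] for x,y in corn]).round(0).tolist())
g=cv2.cvtColor(c["pixels"],cv2.COLOR_RGB2GRAY).astype(np.float32); gg=cv2.createCLAHE(2).apply(g.astype(np.uint8))
def prof(a,b,n=30):
    q=np.linspace(a,b,n); uv=proj(c,q).astype(np.float32); v=cv2.remap(g,uv[:,:1].copy(),uv[:,1:].copy(),1)[:,0]; return v.astype(int).tolist()
for x in(.46,.53): print("yend x",x,prof([x,.185,.119],[x,.214,.119]))
for y in(.16,.12,.06): print("y",y,"L",prof([.455,y,.119],[.426,y,.119]),"R",prof([.535,y,.119],[.564,y,.119]))
t=cv2.createLineSegmentDetector().detect(g.astype(np.uint8))[0][:,0]
for l in t:
    n=np.hypot(l[2]-l[0],l[3]-l[1]); p=cast(c,l.reshape(2,2),.119)[:,:2]
    if n>45 and .41<p[:,0].min() and p[:,0].max()<.58 and 0<p[:,1].min() and p[:,1].max()<.23: print(p.round(4).tolist())
E
```

```text
31.2833 [0.4941 0.1157 0.2276] phi 89.96 q [ 0.01  0.35  1.71 -0.    1.08  0.01] gap 0.5263301838054757 F [-0.  -0.7  0.1] eye [0.495 0.18  0.389]
plate exp [[181.0, 86.0], [323.0, 86.0], [312.0, 272.0], [192.0, 273.0]]
yend x 0.46 [177, 177, 177, 177, 177, 177, 177, 178, 177, 177, 175, 150, 137, 156, 162, 158, 150, 133, 125, 127, 127, 126, 125, 133, 151, 179, 187, 188, 188, 188]
yend x 0.53 [183, 183, 183, 184, 185, 184, 184, 183, 183, 185, 180, 148, 138, 157, 162, 158, 149, 129, 116, 115, 114, 113, 113, 113, 112, 113, 113, 113, 112, 110]
y 0.16 L [177, 178, 176, 176, 180, 182, 183, 179, 174, 175, 180, 181, 181, 181, 180, 178, 178, 196, 224, 221, 195, 135, 117, 120, 120, 121, 121, 121, 122, 123] R [172, 173, 175, 175, 175, 176, 176, 174, 171, 172, 176, 178, 178, 178, 179, 174, 145, 153, 197, 184, 146, 118, 114, 115, 116, 116, 116, 116, 115, 116]
y 0.12 L [178, 172, 169, 169, 172, 173, 173, 169, 165, 164, 170, 173, 173, 173, 173, 172, 172, 181, 205, 209, 183, 135, 127, 127, 124, 121, 118, 118, 116, 115] R [156, 155, 157, 161, 163, 164, 165, 162, 159, 163, 172, 175, 176, 176, 177, 169, 143, 140, 174, 181, 150, 114, 108, 110, 112, 113, 114, 114, 114, 136]
y 0.06 L [169, 183, 174, 105, 23, 10, 14, 15, 15, 15, 15, 24, 49, 71, 78, 78, 78, 78, 77, 77, 76, 77, 80, 68, 47, 42, 43, 44, 54, 84] R [155, 157, 159, 154, 97, 29, 14, 17, 18, 18, 16, 15, 28, 56, 75, 78, 77, 77, 77, 77, 77, 77, 78, 75, 60, 42, 34, 34, 35, 35]
[[0.4348, 0.199], [0.4343, 0.0684]]
[[0.5028, 0.1521], [0.5027, 0.0571]]
[[0.4862, 0.0572], [0.4863, 0.1479]]
[[0.555, 0.1049], [0.555, 0.2]]
[[0.5751, 0.1393], [0.5552, 0.103]]
[[0.5743, 0.1894], [0.574, 0.1403]]
[[0.5505, 0.1957], [0.4405, 0.1958]]
[[0.5401, 0.2018], [0.4508, 0.2013]]
[[0.55, 0.098], [0.5503, 0.1942]]
[[0.4376, 0.0744], [0.4375, 0.1329]]
[[0.4507, 0.1981], [0.5393, 0.1978]]
```

```bash
python3 -c "
from station import sign_off
print(sign_off())"
```

```text
the job is handed in; nothing more can be done
None
```

The basket is standing on the tank floor and the lid is seated level with its lip inside the rim; I handed the job in at 31.3 s with the gripper clear of everything.

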